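# Gauge the inside depth of a leather-hard bud vase

## Task

Before its foot is trimmed, take the inside depth of the narrow-necked clay vase with the depth gauge: lift the gauge out of its wooden stand and, holding it upright, lower its thin rod down the middle of the vase's neck without ever touching the rim, neck or inner wall, until the rod stands on the vase floor and the gauge's foot bar rests flat across the rim. The clay is still soft, so set the foot down gently, and do not shift the vase, the other pots or the things around them. Finish while still holding the gauge there, upright and centred, lightly pressed on the rim, for the reading to be taken.

Things in the scene. Friction and masses are not known exactly. Their poses are not given: they have to be found in the camera images.
- gauge: Depth gauge, 0.3 kg, hanging upright in the stand. Steel foot bar 100 (y) x 16 (x) x 10 mm high; on it a dark flat-sided housing 26 (x) x 44 (y) mm, from 10 to 76 mm above the foot's underside, 6 mm cap on top, blank display on its -x face. Grip the housing about 50 mm above the underside. Origin: centre of the foot's underside, on the axis of the 6 mm rod that hangs from it; z up
- spindle (a joint): Reading of the gauge, m: 0 with the rod fully out (its end 97 mm below the foot), growing as the rod is pushed up into the housing, at most 0.030. A spring pushes it out with 1 N at 0 and 0.08 N more per mm. With the foot on the vase's rim and the rod on its floor it reads about 0.012
- rod: The gauge's steel rod, moving with the spindle. Origin on the rod's axis, at the foot's underside when the reading is 0; z up along the rod
- rod_tip (a point): Round lower end of the 6 mm rod, on its axis, 97 mm below the foot's underside when the reading is 0
- vase: The narrow-necked bud vase of plain brown leather-hard clay, 0.45 kg, 95 mm high and 91 mm across the belly, standing loose on the ware board (18 mm thick plywood). It and the other two pots may stand in any order. Origin: centre of its underside; z up. Round, flat inner floor 10 mm above its underside, 85 mm below the rim
- vase_wall: The wall of the same vase (all but its floor), same origin: the neck is a straight bore 26 mm in diameter from the rim down for 25 mm, its outside 40 mm across, the rim flat; below it the inside widens to about 75 mm
- vase_mouth (a point): Centre of the vase's mouth, level with the top of the rim, 95 mm above the underside of the vase
- stand: Fixed wooden stand, 124 (y) x 90 (x) mm at its foot, 112 mm high; its 14 mm top board, 124 x 70 mm, on which the gauge's foot bar lies, has a 27 mm through hole in the middle for the rod. Origin: centre of its underside
- bowl: Open clay bowl of the same clay, 120 mm across, 60 mm high, on the ware board; leave alone. Origin: centre of its underside
- tumbler: Straight clay tumbler of the same clay, 78 mm across, 82 mm high, on the ware board; leave alone. Origin: centre of its underside
- glass_mug: Clear glass mug, 80 mm across, 88 mm high, beyond the stand; leave alone. Origin: centre of its underside
- trim_tool: Trimming tool with wooden handle and wire loop, 160 mm long, lying along its x on the table before the board; leave alone. Origin: middle of its length, on the table
There are look-alikes about, which are no part of the job. What is meant by the gauge is not pink, and is the larger of those in its own colour.

How it is judged:
By the outcome, as a careful person would: the job done as asked, in the order asked, and still so for the second after the job is handed in, while the arm keeps its last pose, push and grip.
It also fails if it takes over 51 s, if anything falls off the work surface, if the arm or the gripper's body presses on something with over 40 N, if the wrist force passes 120 N, or if a joint passes its speed limit or range.

## Robot

A 6-joint arm with a two-finger parallel gripper is mounted at the origin on the work surface. World frame = base frame: x ahead of the robot, y to its left, z up, the work surface at z = 0. Lengths are in m, angles in rad, forces in N, time in s.
With the tool pointing down it reaches from about 0.375 to 0.9 m from the base axis. Payload 3.1 kg.
Tool frame: the origin (TCP) lies at the centre of the arm's flange, where the gripper is bolted on; the fingertips stand 182 mm ahead of it and the grasp point (between the pads) lies 164 mm ahead of it (tip_extent is the distance from the TCP to the fingertips, in m); z points along the fingers, y is the direction in which the jaws open and shut (so a half turn about z gives the same grasp; the last joint's range is limited). The gripper opens to 87 mm and grips with 3 to 60 N. Pads are 19 mm wide; open, the fingers measure 117 mm over their backs; the gripper's body (75 mm by 190 mm) begins 51 mm behind the grasp point.
Start: joints at [-1.381, 0.527, 1.433, -0, 1.181, -0.178], TCP at [0.225, -0.583, 0.405] pointing down, gripper open.
Joint ranges: [-3.08, 3.08], [-0.75, 2.2], [0.22, 2.44], [-1.43, 4.57], [0, 2.65], [-2.85, 2.85]. Speed limits (rad/s): [2.79, 2.79, 3.14, 3.14, 3.14, 3.14].

## Interface

Orientations are given as a unit quaternion [x, y, z, w].
In Python, from station import sense, get_image, close_job, tip_extent gives the robot as it stands.
- The arm moves only by the tool play_rows, never from a script. Its argument "commands" is text: rows parted by semicolons, each of 7 numbers parted by spaces: the shift along the tool's x, y, z in m, then the turn, a rotation vector about the tool's x, y, z in rad, then the opening in per cent of the stroke, from 0 (shut) to 100 (fully open). In form: x y z wx wy wz gripper; .... A call has 1 to 20 rows; each row is the pose to reach, as a shift and turn from the pose measured when the call began, along the tool's axes at that moment; what a row does not reach only later rows make up. A row lasts 1/12 s, in which the tool goes at most 41.7 mm and 7.16 degrees, less where a joint would pass 70% of its speed; a pose out of reach is approached as far as the arm can. A call with a gripper value outside its range is refused whole. The fingers move at their own pace and stop on an object; the grip force is fixed at half the most. Time passes only in rows, so rows that repeat a pose let the fingers close. It gives the time, the measured TCP pose, the force and the opening at its end, in the units of the state.
- sense(): the state, without advancing time (a new reading comes with each control period).
- get_image(name): name is "scene" or "top"; returns a dict with "pixels" (384x512x3 uint8, red, green, blue), "depth" (384x512 float32, m along the optical axis (not along the pixel's ray), 0 where there is no reading), "camera_matrix" (3x3 intrinsics, pixels), "dist_coeffs" ([k1, k2, p1, p2, k3] as OpenCV has them; the pictures are not rectified), "cam_to_world" (4x4, takes a point from camera to world coordinates). Camera axes: x right, y up, looking along -z (the intrinsics and any distortion apply to the point x, -y, -z); pixel columns grow to the right and rows downward; lengths in m; the calibration is good to about 2 mm. A picture is of the moment at which its call begins.
- close_job(): hands the job in, once; it reports no verdict.
The state is a dict: "t": time; "joint_positions": joint angles; "qd": joint speeds; "tau": joint torques, N m; "position": TCP position; "eef_rot": TCP orientation; "ft_force": force on the tool from outside, world axes, zero at the start; "moment": the same for the moment, N m; "grip_width": opening from 0.0 (shut) to 1.0 (fully open).
Only numpy, scipy, OpenCV 4.12 (cv2) and the standard library are available. Lean on these libraries where they do the work, as an engineer would, in place of code of your own. Each camera call takes 0.05 s, during which the arm holds its last target.

## Working session

There is one attempt and no reset: what is moved stays moved. The work goes in short steps, Python scripts to look and compute and a tool call to move; the robot and the scene stay as the last step left them, time stands still between calls to the robot, and variables do not carry over. Pictures are saved under pics/ and viewed, and the job is handed in when it is done.

Besides the shell and the picture viewer there is one more tool, called as name(argument=value, ...) on one line, values as JSON. play_rows: Moves the arm, as the interface text tells. Its arguments: {"type":"object","properties":{"commands":{"type":"string"}},"required":["commands"]}

```bash
mkdir -p pics; ls
cat > h.py <<'E'
import numpy as np, cv2
from station import sense, get_image, close_job, tip_extent
def grab(n,tag):
    d=get_image(n); cv2.imwrite(f'pics/{tag}.png',d['pixels'][...,::-1]); np.savez(f'pics/{tag}.npz',**{k:np.array(v) for k,v in d.items()}); return d
def load(tag): return np.load(f'pics/{tag}.npz')
def rays(d,uv):
    p=cv2.undistortPoints(np.array(uv,float).reshape(-1,1,2),d['camera_matrix'],np.array(d['dist_coeffs'],float)).reshape(-1,2)
    T=np.array(d['cam_to_world']); r=np.c_[p[:,0],-p[:,1],-np.ones(len(p))]@T[:3,:3].T
    return T[:3,3],r
def onz(d,uv,z):
    o,r=rays(d,uv); return o+r*((z-o[2])/r[:,2])[:,None]
def deep(d,uv):
    o,r=rays(d,uv); uv=np.array(uv,int).reshape(-1,2); return o+r*d['depth'][uv[:,1],uv[:,0]][:,None]
def proj(d,P):
    T=np.linalg.inv(d['cam_to_world']); c=np.array(P,float).reshape(-1,3)@T[:3,:3].T+T[:3,3]; c=c*[1,-1,-1]
    return cv2.projectPoints(c,np.zeros(3),np.zeros(3),d['camera_matrix'],np.array(d['dist_coeffs'],float))[0].reshape(-1,2)
E
python3 - <<'E'
from h import *
for n in('scene','top'):
    d=grab(n,n+'0'); print(n,d['cam_to_world'],d['camera_matrix'],d['dist_coeffs'])
print(sense(),tip_extent)
E
```

```text
pics
scene [[ 0.71730247 -0.60611365  0.34366177  0.86341923]
 [ 0.69674503  0.62740028 -0.3477287  -0.27387581]
 [-0.00485038  0.48887129  0.87234244  0.9265878 ]
 [ 0.          0.          0.          1.        ]] [[401.18432556   0.         251.58777571]
 [  0.         401.18432556 186.99217473]
 [  0.           0.           1.        ]] [-0.0096683  0.         0.         0.         0.       ]
top [[ 0.01028576  0.99075666 -0.13526062  0.32851978]
 [-0.99989341  0.00878902 -0.01165813  0.05207002]
 [-0.01036156  0.13536612  0.99074147  1.49799164]
 [ 0.          0.          0.          1.        ]] [[454.61391323   0.         253.03997438]
 [  0.         454.61391323 183.94989686]
 [  0.           0.           1.        ]] [-0.08484449  0.          0.          0.          0.        ]
{'t': 0.1, 'joint_positions': array([-1.38047736e+00,  5.28382773e-01,  1.43374890e+00, -2.95096007e-06,
        1.18140210e+00, -1.78466771e-01]), 'qd': array([-0.00051749, -0.00245419, -0.00469857,  0.00062407,  0.00084423,
        0.00040125]), 'tau': array([-9.74832365e-04, -4.40987313e+01, -1.77150553e+01,  6.33908459e-02,
        5.34034241e-02, -3.79337462e-05]), 'position': array([ 0.22529105, -0.5826626 ,  0.4038713 ]), 'eef_rot': array([ 9.83047183e-01,  1.83350194e-01, -7.11604255e-06, -9.70532588e-04]), 'ft_force': array([-0.42455565,  0.33699726,  0.04103603]), 'moment': array([-0.00901302,  0.00906889,  0.02791854]), 'grip_width': 0.9985087468907653} 0.1822
```

View pics/scene0.png

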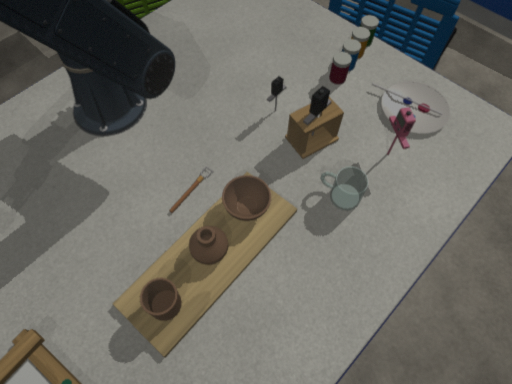

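View pics/top0.png

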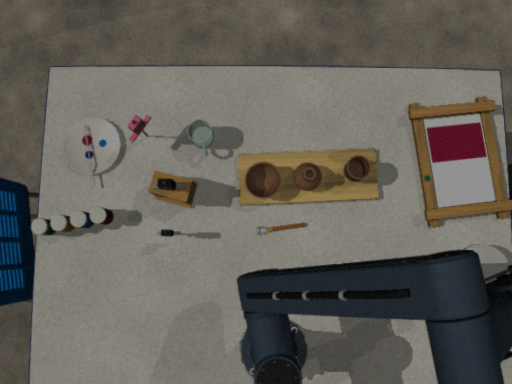

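Run:
```python
from h import *
s=cv2.imread('pics/scene0.png');t=cv2.imread('pics/top0.png')
a=cv2.resize(s[75:165,275:355],None,fx=6,fy=6,interpolation=2)[:540]
b=cv2.resize(t[160:220,140:205],None,fx=6,fy=6,interpolation=2)
c=np.zeros((540,a.shape[1]+b.shape[1]-80,3),np.uint8)
c=np.zeros((540,800,3),np.uint8);c[:,:400]=a[:,40:440];c[:360,405:405+390]=b
cv2.imwrite('pics/z1.png',c)
a=cv2.resize(s[215:270,180:240],None,fx=6,fy=6,interpolation=2)
b=cv2.resize(t[150:200,280:340],None,fx=6,fy=6,interpolation=2)
c=np.zeros((340,730,3),np.uint8);c[:330,:360]=a;c[:300,365:725]=b
cv2.imwrite('pics/z2.png',c)
d=load('scene0');e=load('top0')
print('top vase rim',deep(e,[[307,175],[303,170],[311,172],[300,185]]))
print('stand/gauge',deep(e,[[166,184],[180,190],[185,195]]),deep(d,[[318,105],[320,97],[330,115]]))
print('board',deep(e,[[243,195],[372,190]]), 'table',deep(e,[[230,300],[320,100]]))
```

```text
top vase rim [[ 0.56055435 -0.10706453  0.02661086]
 [ 0.5631989  -0.08589726  0.10854414]
 [ 0.57044636 -0.12012811  0.02772847]
 [ 0.52196102 -0.08033413  0.06612519]]
stand/gauge [[0.50553412 0.32281981 0.18374325]
 [0.49717015 0.29378152 0.10990192]
 [0.48136131 0.27715329 0.11379455]] [[0.5214999  0.30591766 0.16866826]
 [0.51722831 0.31468943 0.18693089]
 [0.53910306 0.34592761 0.11062242]]
board [[ 0.49391637  0.10205267  0.01648987]
 [ 0.51439311 -0.32302447  0.01451757]] table [[ 1.53817893e-01  1.40216960e-01  1.48665472e-03]
 [ 8.25264982e-01 -1.56614959e-01 -4.68175043e-04]]
```

View pics/z1.png

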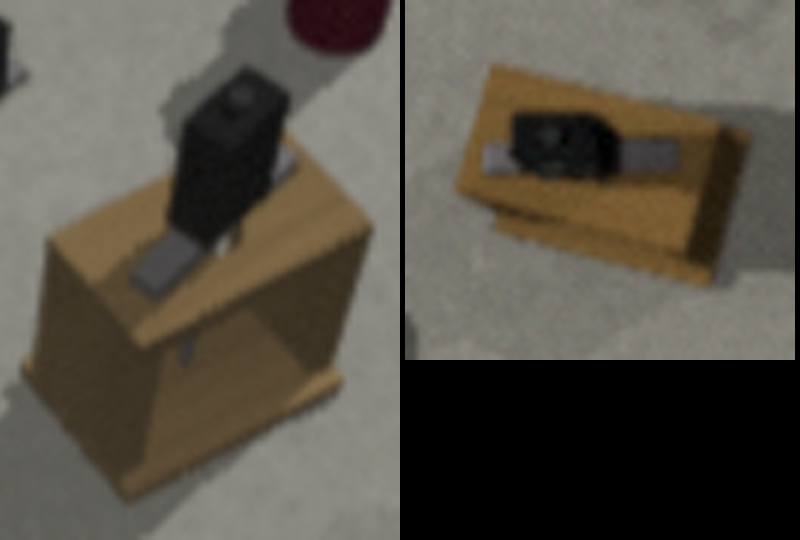

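View pics/z2.png

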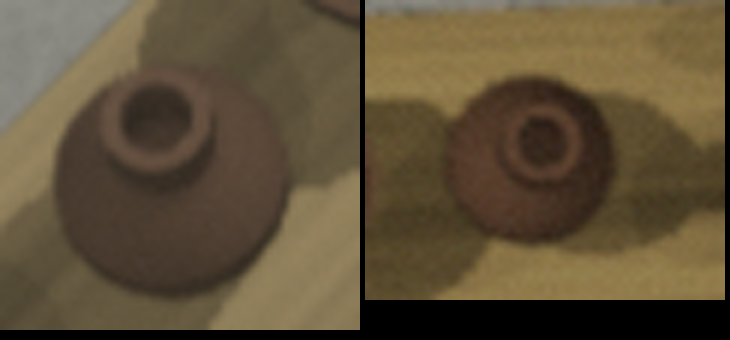

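```bash
cat > m.py <<'E'
from h import *
def ell(img,roi,thr,big=True):
    x0,y0,x1,y1=roi; g=cv2.cvtColor(cv2.resize(img[y0:y1,x0:x1],None,fx=8,fy=8,interpolation=cv2.INTER_CUBIC),cv2.COLOR_BGR2GRAY)
    g=cv2.GaussianBlur(g,(0,0),4); m=(g<thr).astype(np.uint8)
    cs,_=cv2.findContours(m,cv2.RETR_EXTERNAL,cv2.CHAIN_APPROX_NONE)
    return g,cs
E
python3 - <<'E'
from m import *
for tag,roi,c0 in(('scene0',(180,215,240,270),(206.,234.2)),('top0',(280,150,340,200),(309.3,173.2))):
    img=cv2.imread(f'pics/{tag}.png'); d=load(tag)
    for thr in range(40,80,5):
        g,cs=ell(img,roi,thr)
        for c in cs:
            p=(c.reshape(-1,2)+.5)/8-.5+np.array(roi[:2])
            if len(c)<60: continue
            e=cv2.fitEllipse(p.astype(np.float32))
            if np.hypot(*(np.array(e[0])-c0))<3 :
                P=onz(d,p,0.113); (cx,cy),r=cv2.minEnclosingCircle(P[:,:2].astype(np.float32))
                A=np.c_[2*P[:,:2],np.ones(len(P))];s=np.linalg.lstsq(A,(P[:,:2]**2).sum(1),rcond=None)[0]
                print(tag,thr,e[0],e[1],onz(d,[e[0]],.113)[0][:2],s[:2],np.sqrt(s[2]+s[0]**2+s[1]**2))
E
```

```text
scene0 50 (205.1215362548828, 233.2490692138672) (5.588460445404053, 10.553702354431152) [ 0.55061118 -0.10325344] [ 0.55172327 -0.1036363 ] 0.008543717955915305
scene0 55 (205.34283447265625, 233.44293212890625) (7.348055839538574, 11.337164878845215) [ 0.55129526 -0.1032262 ] [ 0.55161273 -0.10336343] 0.010146909988016966
scene0 60 (205.51885986328125, 233.97906494140625) (9.498738288879395, 11.308133125305176) [ 0.55250073 -0.10381356] [ 0.5524672  -0.10376913] 0.011723552060592906
scene0 65 (205.53964233398438, 234.08685302734375) (10.43649959564209, 11.803703308105469) [ 0.55271995 -0.10395375] [ 0.55266281 -0.10389339] 0.012560325469334284
scene0 70 (205.54257202148438, 234.13804626464844) (11.198280334472656, 12.305264472961426) [ 0.55281315 -0.10403086] [ 0.55274392 -0.10396174] 0.013288637797665427
scene0 75 (205.54197692871094, 234.16258239746094) (11.930550575256348, 12.870113372802734) [ 0.55285467 -0.10407086] [ 0.55277363 -0.10399383] 0.014030299295404417
top0 40 (309.7209167480469, 170.93377685546875) (1.8471672534942627, 4.376809597015381) [ 0.5597141  -0.10621168] [ 0.55884604 -0.10562374] 0.004753895514310941
top0 45 (309.0756530761719, 172.89889526367188) (6.08494234085083, 7.035686016082764) [ 0.55355083 -0.10417416] [ 0.55356238 -0.1041714 ] 0.01014636230462081
top0 50 (309.06884765625, 173.06246948242188) (7.088226795196533, 7.810185432434082) [ 0.55303948 -0.10414961] [ 0.55306544 -0.10414223] 0.011550430921393648
top0 55 (309.07672119140625, 173.1267547607422) (7.8013458251953125, 8.448430061340332) [ 0.55283883 -0.10417255] [ 0.55287051 -0.10416265] 0.012605584107217991
top0 60 (309.0723571777344, 173.16712951660156) (8.482945442199707, 9.109560012817383) [ 0.55271255 -0.1041582 ] [ 0.55274549 -0.10414661] 0.013650572982893764
```

Run:
```python
from h import *
s=cv2.imread('pics/scene0.png');t=cv2.imread('pics/top0.png')
def z(i,x0,y0,w,h,f,n):
    a=cv2.resize(i[y0:y0+h,x0:x0+w],None,fx=f,fy=f,interpolation=2)
    a=np.clip(a.astype(float)*1.7,0,255).astype(np.uint8)
    for k in range(0,w,5): cv2.putText(a,str(x0+k),(k*f,10),0,.35,(0,255,255),1);cv2.line(a,(k*f+f//2,12),(k*f+f//2,18),(0,255,255),1)
    for k in range(0,h,5): cv2.putText(a,str(y0+k),(0,k*f+f//2),0,.35,(0,255,255),1)
    cv2.imwrite(n,a)
z(t,150,170,40,30,18,'pics/zt.png'); z(s,293,82,40,44,13,'pics/zs.png')
```

```text
(no output)
```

View pics/zt.png

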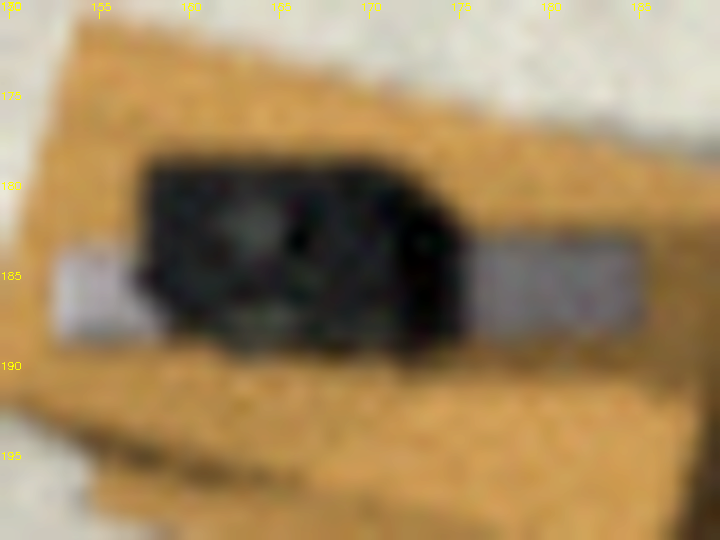

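View pics/zs.png

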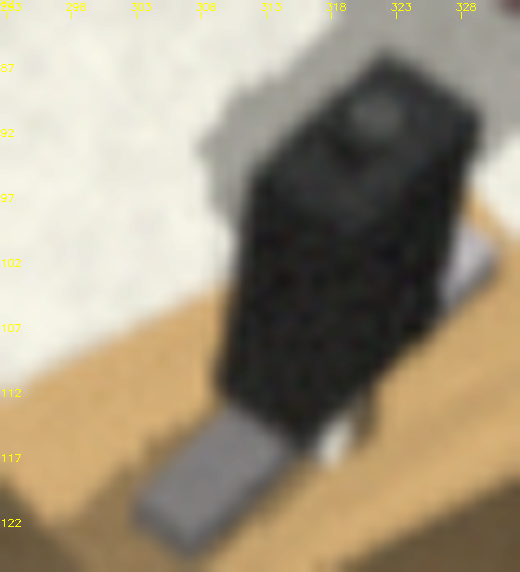

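Run:
```python
from h import *
d=load('scene0');e=load('top0')
print('cap scene',onz(d,[[321.3,90]],.194),'cap top',onz(e,[[163.8,182.2]],.194))
# triangulate
o1,r1=rays(d,[[321.3,90]]);o2,r2=rays(e,[[163.8,182.2]])
a=r1[0];b=r2[0];s=np.linalg.lstsq(np.c_[a,-b],o2-o1,rcond=None)[0];print(o1+a*s[0],o2+b*s[1])
c=onz(e,[[152.7,183.1],[152.9,188.2],[185.05,182.4],[185.05,187.8]],.122);print('bar top',c,c.mean(0),np.linalg.norm(c[0]-c[2]))
v=(c[0]+c[1]-c[2]-c[3]);print('yaw',np.degrees(np.arctan2(-v[0],v[1])))
f=lambda x,y:[x/13+293-.5,y/13+82-.5]
c=onz(d,[f(232,405),f(137,512),f(192,548),f(300,455),f(495,255)],.122);print('bar scene: pt on -x edge, -x-y corner, +x-y corner, +x pt, +x+y end',c)
for q in(c[0]-c[1],c[4]-c[2],c[3]-c[2]):print(np.degrees(np.arctan2(-q[0],q[1])),np.linalg.norm(q))
h=onz(d,[f(385,55),f(252,178),f(350,240),f(480,115)],.188);print('housing top scene',h,h.mean(0))
q=h[0]-h[1];print(np.degrees(np.arctan2(-q[0],q[1])),np.linalg.norm(q));q=h[3]-h[2];print(np.degrees(np.arctan2(-q[0],q[1])),np.linalg.norm(q))
g=lambda x,y:[x/18+150-.5,y/18+170-.5]
h=onz(e,[g(148,160),g(375,158),g(150,280),g(385,275)],.188);print('housing top topview',h)
```

```text
cap scene [[0.5086463  0.32850072 0.194     ]] cap top [[0.50938448 0.32736043 0.194     ]]
[0.50937996 0.32725502 0.19551496] [0.50918397 0.32705524 0.1954456 ]
bar top [[0.51627695 0.37691057 0.122     ]
 [0.50047612 0.37565384 0.122     ]
 [0.51932422 0.27684481 0.122     ]
 [0.5026313  0.27633491 0.122     ]] [0.50967715 0.32643603 0.122     ] 0.10011214297396241
yaw 1.4946535003056014
bar scene: pt on -x edge, -x-y corner, +x-y corner, +x pt, +x+y end [[0.50255678 0.30831516 0.122     ]
 [0.50645118 0.27500543 0.122     ]
 [0.51987125 0.27569467 0.122     ]
 [0.52024248 0.30794072 0.122     ]
 [0.51568444 0.37459022 0.122     ]]
6.668444492914478 0.03353661215514211
2.42420958930782 0.09898413664738936
-0.6595856384524472 0.032248193631090195
housing top scene [[0.49833382 0.34564569 0.188     ]
 [0.49994292 0.30466072 0.188     ]
 [0.52267303 0.30563626 0.188     ]
 [0.52070725 0.34631693 0.188     ]] [0.51041425 0.3255649  0.188     ]
2.248323344650344 0.041016544216079746
2.7665031825687887 0.04072813855140182
housing top topview [[0.52133671 0.34702059 0.188     ]
 [0.52197574 0.30977151 0.188     ]
 [0.50163181 0.34592324 0.188     ]
 [0.50279595 0.30746037 0.188     ]]
```

```bash
cat >> h.py <<'E'
from scipy.spatial.transform import Rotation as Ro
def go(p,yaw):
    """shift, turn in tool axes to reach p with tool down and tool x at yaw (deg)"""
    s=sense(); R=Ro.from_quat(s['eef_rot']); sh=R.inv().apply(np.array(p)-s['position'])
    c,n=np.cos(np.radians(yaw)),np.sin(np.radians(yaw)); T=Ro.from_matrix(np.array([[c,n,0],[n,-c,0],[0,0,-1]]))
    w=(R.inv()*T).as_rotvec()
    x=R.as_matrix()[:,0]
    print('t',s['t'],'pos',s['position'].round(4),'yaw',np.degrees(np.arctan2(x[1],x[0])).round(2),'F',s['ft_force'].round(2),'M',s['moment'].round(3),'grip',round(s['grip_width'],3))
    print('tilt tool z',(R.as_matrix()[:,2]).round(4),'shift',sh.round(4),'turn',w.round(4))
E
python3 -c "
from h import *
go([0.5095,.3265,.4],2)
go([.5,0,.4],2)"
```

```text
t 0.1 pos [ 0.2253 -0.5827  0.4039] yaw 21.13 F [-0.42  0.34  0.04] M [-0.009  0.009  0.028] grip 0.999
tilt tool z [-4.0e-04  1.9e-03 -1.0e+00] shift [ 0.5928 -0.7456  0.0055] turn [-0.002  -0.      0.3339]
t 0.1 pos [ 0.2253 -0.5827  0.4039] yaw 21.13 F [-0.42  0.34  0.04] M [-0.009  0.009  0.028] grip 0.999
tilt tool z [-4.0e-04  1.9e-03 -1.0e+00] shift [ 0.4663 -0.4445  0.0049] turn [-0.002  -0.      0.3339]
```

play_rows(commands="0.02 -0.02 0 0 0 0.02 100;0.05 -0.05 0 0 0 0.04 100;0.466 -0.4445 0 0 0 0.334 100;0.466 -0.4445 0 0 0 0.334 100;0.466 -0.4445 0 0 0 0.334 100;0.466 -0.4445 0 0 0 0.334 100;0.466 -0.4445 0 0 0 0.334 100;0.466 -0.4445 0 0 0 0.334 100;0.466 -0.4445 0 0 0 0.334 100;0.466 -0.4445 0 0 0 0.334 100;0.466 -0.4445 0 0 0 0.334 100;0.466 -0.4445 0 0 0 0.334 100;0.466 -0.4445 0 0 0 0.334 100;0.593 -0.7456 0 0 0 0.334 100;0.593 -0.7456 0 0 0 0.334 100;0.593 -0.7456 0 0 0 0.334 100;0.593 -0.7456 0 0 0 0.334 100;0.593 -0.7456 0 0 0 0.334 100;0.593 -0.7456 0 0 0 0.334 100;0.593 -0.7456 0 0 0 0.334 100")

```text
t: 1.77
position: [0.4896, 0.1865, 0.405]
eef_rot: [1.0, 0.018, -0.001, -0.001]
ft_force: [0.8, -0.8, -0.2]
grip_width: 0.995
```

```bash
python3 -c "
from h import *
go([0.5095,.3265,.4],2)"
```

```text
t 1.7667 pos [0.4896 0.1865 0.405 ] yaw 2.01 F [ 0.8  -0.8  -0.18] M [-0.039 -0.051 -0.023] grip 0.995
tilt tool z [-0.001   0.0017 -1.    ] shift [ 0.0248 -0.1392  0.0052] turn [-0.0017  0.001   0.0002]
```

play_rows(commands="0.012 -0.04 0.005 0 0 0 100;0.02 -0.08 0.005 0 0 0 100;0.0248 -0.12 0.005 -0.0017 0.001 0 100;0.0248 -0.139 0.005 -0.0017 0.001 0 100;0.0248 -0.139 0.005 -0.0017 0.001 0 100;0.0248 -0.139 0.005 -0.0017 0.001 0 100;0.0248 -0.139 0.005 -0.0017 0.001 0 100")

```text
t: 2.35
position: [0.5092, 0.3255, 0.3997]
eef_rot: [1.0, 0.018, -0.001, 0.001]
ft_force: [-0.2, -0.6, 0.0]
grip_width: 1.0
```

Run:
```python
from h import *
go([0.5095,.3265,.326],2)
d=grab('scene','scene1'); s=cv2.imread('pics/scene1.png')
cv2.imwrite('pics/z3.png',cv2.resize(s[20:150,250:390],None,fx=4,fy=4,interpolation=2))
```

```text
t 2.35 pos [0.5092 0.3255 0.3997] yaw 2.01 F [-0.16 -0.62  0.03] M [ 0.007 -0.007 -0.011] grip 1.0
tilt tool z [-0.0014 -0.0013 -1.    ] shift [ 0.0005 -0.001   0.0737] turn [0.0013 0.0014 0.0002]
```

View pics/z3.png

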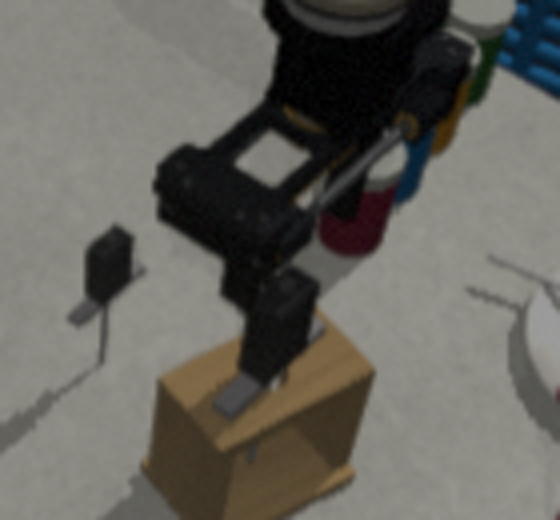

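The gripper stands above the gauge, with one finger on either side along y. The gauge is at about (280,330) in the zoom. I'll descend.

play_rows(commands="0.0005 -0.001 0.01 0.001 0.001 0 100;0.0005 -0.001 0.022 0.001 0.001 0 100;0.0005 -0.001 0.034 0.001 0.001 0 100;0.0005 -0.001 0.046 0.001 0.001 0 100;0.0005 -0.001 0.058 0.001 0.001 0 100;0.0005 -0.001 0.068 0.001 0.001 0 100;0.0005 -0.001 0.0737 0.001 0.001 0 100;0.0005 -0.001 0.0737 0.001 0.001 0 100;0.0005 -0.001 0.0737 0.001 0.001 0 100;0.0005 -0.001 0.0737 0.001 0.001 0 100")

```text
t: 3.23
position: [0.5101, 0.3259, 0.3267]
eef_rot: [1.0, 0.017, 0.0, -0.0]
ft_force: [0.0, -0.3, -0.4]
grip_width: 1.001
```

Run:
```python
from h import *
go([0.5095,.3265,.326],2)
```

```text
t 3.2333 pos [0.5101 0.3259 0.3267] yaw 1.93 F [ 0.03 -0.33 -0.43] M [-0.01   0.033  0.002] grip 1.001
tilt tool z [ 1.e-03  4.e-04 -1.e+00] shift [-0.0006 -0.0006  0.0007] turn [-0.0004 -0.001  -0.0012]
```

play_rows(commands="0 0 0 0 0 0 80;0 0 0 0 0 0 65;0 0 0 0 0 0 58;0 0 0 0 0 0 55;0 0 0 0 0 0 52;0 0 0 0 0 0 49;0 0 0 0 0 0 45;0 0 0 0 0 0 30;0 0 0 0 0 0 0;0 0 0 0 0 0 0;0 0 0 0 0 0 0;0 0 0 0 0 0 0")

```text
t: 4.23
position: [0.5101, 0.3261, 0.3267]
eef_rot: [1.0, 0.017, 0.0, -0.0]
ft_force: [-0.3, 1.9, 0.5]
grip_width: 0.503
```

Run:
```python
from h import *
go([0.5095,.3265,.326],2)
d=grab('scene','scene2'); s=cv2.imread('pics/scene2.png')
a=cv2.resize(s[40:150,270:370],None,fx=5,fy=5,interpolation=2);cv2.imwrite('pics/z4.png',np.clip(a*1.5,0,255).astype(np.uint8))
```

```text
t 4.2333 pos [0.5101 0.3261 0.3267] yaw 1.93 F [-0.35  1.86  0.46] M [ 0.2    0.07  -0.015] grip 0.503
tilt tool z [ 1.e-03  9.e-04 -1.e+00] shift [-0.0006 -0.0004  0.0007] turn [-0.0008 -0.001  -0.0013]
```

View pics/z4.png

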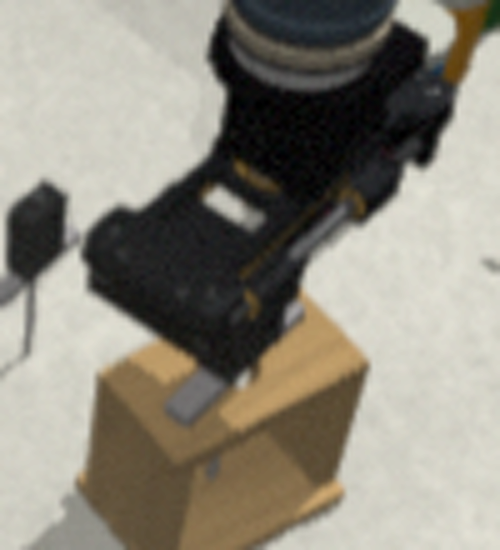

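Opening 0.503 × 87 mm ≈ 44 mm, so the housing is held. Now I'll lift straight up.

play_rows(commands="0 0 -0.003 0 0 0 0;0 0 -0.008 0 0 0 0;0 0 -0.016 0 0 0 0;0 0 -0.026 0 0 0 0;0 0 -0.036 0 0 0 0;0 0 -0.046 0 0 0 0;0 0 -0.056 0 0 0 0;0 0 -0.066 0 0 0 0;0 0 -0.076 0 0 0 0;0 0 -0.086 0 0 0 0;0 0 -0.096 0 0 0 0;0 0 -0.106 0 0 0 0;0 0 -0.116 0 0 0 0;0 0 -0.126 0 0 0 0;0 0 -0.132 0 0 0 0;0 0 -0.135 0 0 0 0;0 0 -0.135 0 0 0 0;0 0 -0.135 0 0 0 0")

```text
t: 5.78
position: [0.5098, 0.3259, 0.4615]
eef_rot: [1.0, 0.017, 0.0, -0.0]
ft_force: [0.5, -0.3, -2.7]
grip_width: 0.502
```

Run:
```python
from h import *
go([0.5528,-.1041,.46],2)
d=grab('scene','scene3'); s=cv2.imread('pics/scene3.png')
a=cv2.resize(s[0:150,270:410],None,fx=4,fy=4,interpolation=2);cv2.imwrite('pics/z5.png',np.clip(a*1.5,0,255).astype(np.uint8))
```

```text
t 5.7833 pos [0.5098 0.3259 0.4615] yaw 1.93 F [ 0.45 -0.26 -2.7 ] M [ 0.022  0.089 -0.031] grip 0.502
tilt tool z [ 4.e-04  6.e-04 -1.e+00] shift [0.0285 0.4312 0.0013] turn [-0.0006 -0.0004 -0.0013]
```

View pics/z5.png

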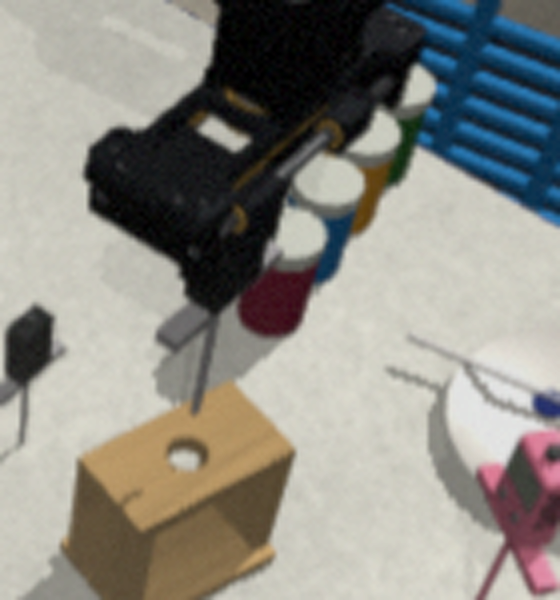

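play_rows(commands="0.001 0.006 0 0 0 0 0;0.002 0.018 0 0 0 0 0;0.003 0.036 0 0 0 0 0;0.004 0.06 0 0 0 0 0;0.006 0.086 0 0 0 0 0;0.008 0.112 0 0 0 0 0;0.01 0.138 0 0 0 0 0;0.012 0.164 0 0 0 0 0;0.014 0.19 0 0 0 0 0;0.016 0.216 0 0 0 0 0;0.018 0.242 0 0 0 0 0;0.02 0.268 0 0 0 0 0;0.022 0.294 0 0 0 0 0;0.024 0.32 0 0 0 0 0;0.025 0.346 0 0 0 0 0;0.026 0.37 0 0 0 0 0;0.027 0.392 0 0 0 0 0;0.028 0.41 0 0 0 0 0;0.0285 0.423 0 0 0 0 0;0.0285 0.43 0 0 0 0 0")

```text
t: 7.5
position: [0.5524, -0.1052, 0.4607]
eef_rot: [1.0, 0.016, -0.0, 0.0]
ft_force: [-0.2, 0.3, -2.8]
grip_width: 0.503
```

play_rows(commands="0 0 0 0 0 0 0;0 0 0 0 0 0 0;0 0 0 0 0 0 0;0 0 0 0 0 0 0")

```text
t: 7.83
position: [0.5523, -0.1042, 0.4607]
eef_rot: [1.0, 0.016, -0.001, -0.0]
ft_force: [-0.3, -0.7, -2.1]
grip_width: 0.506
```

```bash
cat > look.py <<'E'
from h import *
import sys
n=sys.argv[1]
go([0.5528,-.1041,.45],2)
d=grab('scene','s'+n);e=grab('top','t'+n)
def z(i,x0,y0,w,h,f,o):
    a=cv2.resize(i[y0:y0+h,x0:x0+w,::-1],None,fx=f,fy=f,interpolation=2)
    a=np.clip(a.astype(float)*1.7,0,255).astype(np.uint8)
    for k in range(0,w,5): cv2.putText(a,str(x0+k),(k*f,10),0,.35,(0,255,255),1);cv2.line(a,(k*f+f//2,12),(k*f+f//2,18),(0,255,255),1)
    for k in range(0,h,5): cv2.putText(a,str(y0+k),(0,k*f+f//2),0,.35,(0,255,255),1)
    cv2.imwrite(o,a)
z(d['pixels'],165,165,75,70,8,f'pics/zs{n}.png'); z(d['pixels'],165,200,75,60,8,f'pics/zs{n}b.png')
z(e['pixels'],275,140,70,60,8,f'pics/zt{n}.png')
E
python3 look.py 4
```

```text
t 7.8333 pos [ 0.5523 -0.1042  0.4607] yaw 1.87 F [-0.29 -0.66 -2.09] M [-0.001  0.022 -0.037] grip 0.506
tilt tool z [-1.1e-03  3.0e-04 -1.0e+00] shift [ 0.0006 -0.0001  0.0107] turn [-0.0003  0.0011 -0.0023]
```

View pics/zs4.png

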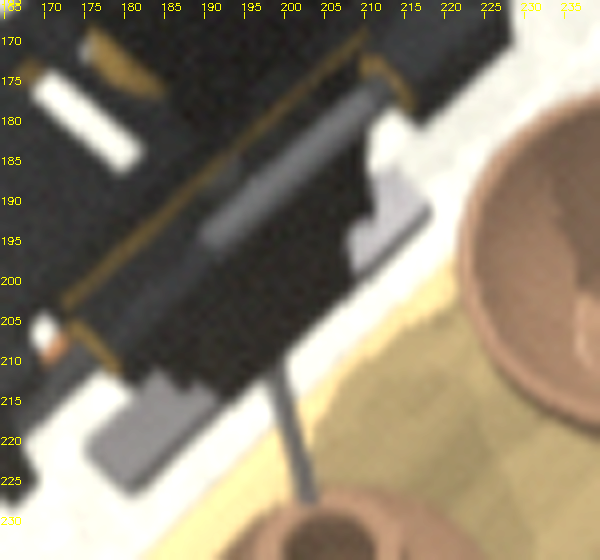

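View pics/zs4b.png

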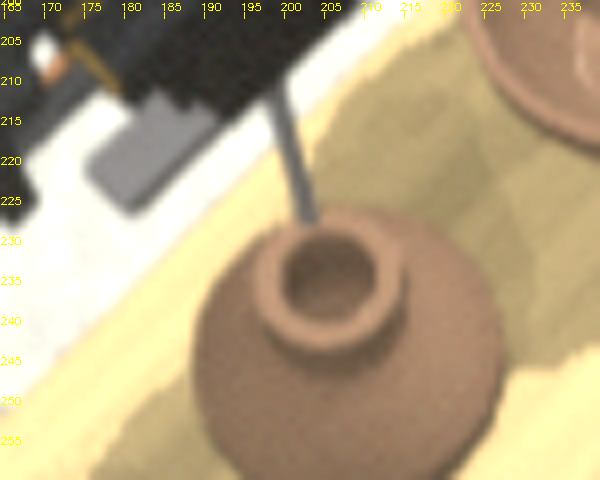

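View pics/zt4.png

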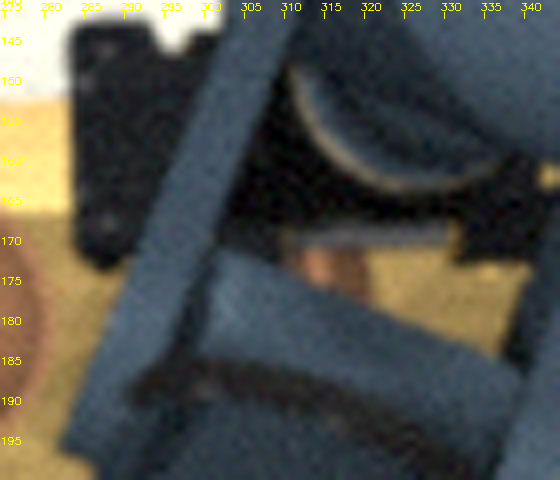

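```bash
cat > rod.py <<'E'
from h import *
import sys
def rodline(d,r0,r1,c0=190,c1=212):
    g=cv2.cvtColor(d['pixels'],cv2.COLOR_RGB2GRAY).astype(float); out=[]
    for r in range(r0,r1):
        row=g[r,c0:c1]; k=int(np.argmin(row[2:-2]))+2; bg=np.median(row); w=np.clip(bg-row[max(0,k-4):k+5],0,None); w[w<w.max()*.25]=0
        out.append((c0+max(0,k-4)+(w*np.arange(len(w))).sum()/w.sum(),r))
    return np.array(out)
E
python3 - <<'E'
from rod import *
d=load('s4'); L=rodline(d,213,226); print(L.round(1).tolist())
p=np.polyfit(L[:,1],L[:,0],1); print('resid',np.std(L[:,0]-np.polyval(p,L[:,1])))
s=np.array([.5523,-.1042])
T=[.5523,-.1042]; 
for dx in((0,0),):
    P=proj(d,[[*T,z] for z in(.149,.17,.19,.21,.246)]); print(P.round(2).tolist(), 'fit cols',np.polyval(p,P[:,1]).round(2))
print('tip ray',onz(d,[[203.2,227.2]],.149))
a=onz(d,[[np.polyval(p,213),213]],.19);print(a)
# sensitivity px per mm
P=proj(d,[[*T,.149],[T[0]+.001,T[1],.149],[T[0],T[1]+.001,.149]]);print(P[1]-P[0],P[2]-P[0])
E
```

```text
[[192.6, 213.0], [192.3, 214.0], [191.7, 215.0], [200.5, 216.0], [200.5, 217.0], [200.8, 218.0], [201.5, 219.0], [201.3, 220.0], [201.8, 221.0], [202.9, 222.0], [203.1, 223.0], [203.6, 224.0], [203.9, 225.0]]
resid 2.1092395503748347
[[203.52, 227.43], [202.41, 223.34], [201.3, 219.27], [200.14, 215.03], [197.92, 206.89]] fit cols [208.08 204.03 200.01 195.82 187.77]
tip ray [[ 0.55142898 -0.10431852  0.149     ]]
[[ 0.5309887  -0.10535079  0.19      ]]
[0.32132824 0.30455543] [ 0.35049874 -0.31445268]
```

play_rows(commands="0.0003 0 0.004 0 0.001 0 0;0.0006 0 0.01 0 0.001 0 0;0.0006 0 0.018 0 0.001 0 0;0.0006 0 0.024 0 0.001 0 0;0.0006 0 0.028 0 0.001 0 0;0.0006 0 0.03 0 0.001 0 0;0.0006 0 0.03 0 0.001 0 0;0.0006 0 0.03 0 0.001 0 0")

```text
t: 8.6
position: [0.553, -0.1044, 0.4306]
eef_rot: [1.0, 0.016, -0.0, -0.0]
ft_force: [0.5, -0.1, -2.8]
grip_width: 0.504
```

```bash
python3 look.py 5
```

```text
t 8.6 pos [ 0.553  -0.1044  0.4306] yaw 1.87 F [ 0.47 -0.09 -2.84] M [ 0.02  -0.02  -0.015] grip 0.504
tilt tool z [-0.e+00  1.e-04 -1.e+00] shift [-0.0002 -0.0003 -0.0194] turn [-0.0001 -0.     -0.0023]
```

View pics/zs5b.png

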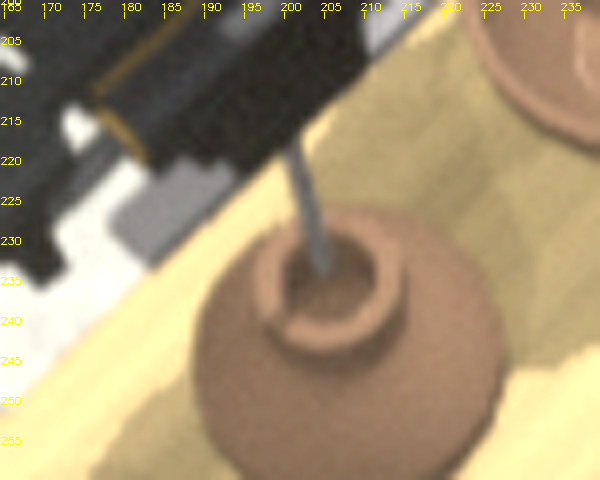

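Run:
```python
from h import *
for tag,r0,r1,T,zz in(('s4',216,225,[.5523,-.1042],.149),('s5',219,233,[.553,-.1044],.119)):
    d=load(tag); px=d['pixels'].astype(float)
    # rod is bluish-grey: use saturation-like R-B
    g=cv2.GaussianBlur((px[...,0]-px[...,2]),(0,0),.6)
    P=proj(d,[[*T,z] for z in np.linspace(zz-.01,zz+.1,200)])
    for r in range(r0,r1):
        c=np.interp(-r,-P[::1,1][::1] if P[0,1]<P[-1,1] else -P[:,1],P[:,0]); a=int(round(c))
        row=g[r,a-5:a+6]; w=np.clip(np.median(row)-row,0,None); w[w<.3*w.max()]=0
        print(tag,r,'pred',c.round(2),'meas',(a-5+(w*np.arange(11)).sum()/w.sum()).round(2), row.round(0).tolist())
```

```text
s4 216 pred 200.4 meas 199.3 [10.0, 10.0, 9.0, 9.0, 6.0, 6.0, 15.0, 39.0, 56.0, 58.0, 53.0]
s4 217 pred 200.67 meas 198.31 [10.0, 11.0, 12.0, 11.0, 8.0, 13.0, 34.0, 53.0, 54.0, 47.0, 43.0]
s4 218 pred 200.95 meas 198.48 [11.0, 13.0, 20.0, 24.0, 14.0, 11.0, 27.0, 48.0, 48.0, 44.0, 42.0]
s4 219 pred 201.22 meas 199.15 [14.0, 22.0, 37.0, 41.0, 23.0, 11.0, 22.0, 44.0, 46.0, 42.0, 42.0]
s4 220 pred 201.49 meas 200.1 [23.0, 39.0, 52.0, 53.0, 32.0, 13.0, 16.0, 36.0, 41.0, 41.0, 41.0]
s4 221 pred 201.77 meas 201.87 [54.0, 60.0, 57.0, 38.0, 17.0, 13.0, 26.0, 37.0, 40.0, 41.0, 41.0]
s4 222 pred 202.04 meas 202.05 [60.0, 61.0, 58.0, 45.0, 21.0, 10.0, 17.0, 33.0, 40.0, 41.0, 41.0]
s4 223 pred 202.31 meas 202.41 [61.0, 61.0, 59.0, 50.0, 25.0, 10.0, 13.0, 29.0, 38.0, 40.0, 40.0]
s4 224 pred 202.59 meas 202.6 [60.0, 59.0, 52.0, 30.0, 12.0, 11.0, 25.0, 36.0, 39.0, 39.0, 40.0]
s5 219 pred 201.3 meas 197.67 [6.0, 8.0, 15.0, 21.0, 16.0, 9.0, 17.0, 37.0, 43.0, 43.0, 42.0]
s5 220 pred 201.58 meas 200.17 [15.0, 29.0, 38.0, 28.0, 13.0, 12.0, 28.0, 39.0, 42.0, 41.0, 41.0]
s5 221 pred 201.85 meas 201.33 [29.
[... 429 characters left out ...]
 32.0, 38.0, 39.0, 38.0]
s5 226 pred 203.21 meas 203.37 [58.0, 56.0, 54.0, 45.0, 23.0, 9.0, 13.0, 29.0, 37.0, 39.0, 39.0]
s5 227 pred 203.48 meas 203.51 [56.0, 53.0, 51.0, 42.0, 25.0, 11.0, 11.0, 24.0, 35.0, 39.0, 40.0]
s5 228 pred 203.76 meas 203.63 [47.0, 45.0, 40.0, 26.0, 12.0, 9.0, 20.0, 31.0, 36.0, 39.0, 41.0]
s5 229 pred 204.03 meas 203.98 [43.0, 43.0, 39.0, 28.0, 13.0, 8.0, 14.0, 24.0, 29.0, 32.0, 37.0]
s5 230 pred 204.3 meas 204.4 [42.0, 42.0, 37.0, 28.0, 15.0, 7.0, 10.0, 17.0, 22.0, 25.0, 29.0]
s5 231 pred 204.57 meas 204.51 [38.0, 32.0, 23.0, 14.0, 7.0, 8.0, 14.0, 19.0, 23.0, 25.0, 30.0]
s5 232 pred 204.85 meas 204.62 [33.0, 26.0, 21.0, 15.0, 8.0, 7.0, 12.0, 18.0, 22.0, 23.0, 25.0]
```

play_rows(commands="-0.0002 -0.0003 0.004 0 0 0 0;-0.0002 -0.0003 0.01 0 0 0 0;-0.0002 -0.0003 0.016 0 0 0 0;-0.0002 -0.0003 0.022 0 0 0 0;-0.0002 -0.0003 0.028 0 0 0 0;-0.0002 -0.0003 0.034 0 0 0 0;-0.0002 -0.0003 0.04 0 0 0 0;-0.0002 -0.0003 0.046 0 0 0 0;-0.0002 -0.0003 0.052 0 0 0 0;-0.0002 -0.0003 0.058 0 0 0 0;-0.0002 -0.0003 0.064 0 0 0 0;-0.0002 -0.0003 0.07 0 0 0 0;-0.0002 -0.0003 0.076 0 0 0 0;-0.0002 -0.0003 0.081 0 0 0 0;-0.0002 -0.0003 0.0845 0 0 0 0;-0.0002 -0.0003 0.086 0 0 0 0;-0.0002 -0.0003 0.086 0 0 0 0;-0.0002 -0.0003 0.086 0 0 0 0;-0.0002 -0.0003 0.086 0 0 0 0")

```text
t: 10.28
position: [0.5531, -0.1042, 0.3454]
eef_rot: [1.0, 0.016, 0.001, 0.0]
ft_force: [0.5, 0.3, -2.2]
grip_width: 0.503
```

```bash
python3 look.py 6
```

```text
t 10.2833 pos [ 0.5531 -0.1042  0.3454] yaw 1.87 F [ 0.52  0.25 -2.17] M [ 0.063 -0.02   0.013] grip 0.503
tilt tool z [ 1.6e-03 -6.0e-04 -1.0e+00] shift [-1.000e-04 -0.000e+00 -1.046e-01] turn [ 0.0006 -0.0016 -0.0022]
```

View pics/zs6b.png

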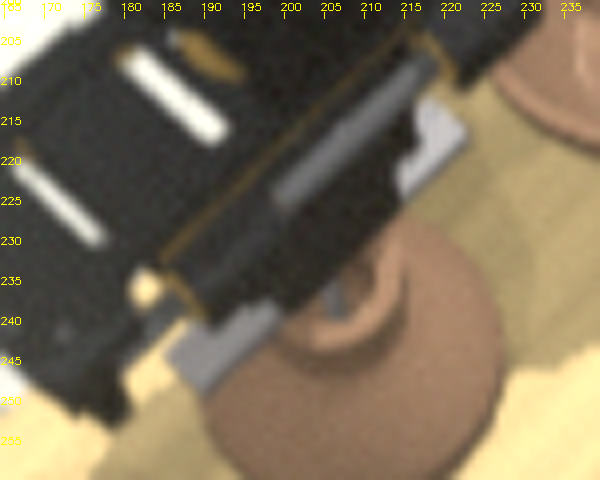

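play_rows(commands="0 0 0.002 0 -0.001 0 0;0 0 0.004 0 -0.001 0 0;0 0 0.005 0 -0.001 0 0;0 0 0.006 0 -0.001 0 0;0 0 0.007 0 -0.001 0 0;0 0 0.008 0 -0.001 0 0;0 0 0.009 0 -0.001 0 0;0 0 0.01 0 -0.001 0 0;0 0 0.011 0 -0.001 0 0;0 0 0.012 0 -0.001 0 0;0 0 0.013 0 -0.001 0 0;0 0 0.014 0 -0.001 0 0;0 0 0.014 0 -0.001 0 0;0 0 0.014 0 -0.001 0 0")

```text
t: 11.55
position: [0.5531, -0.1042, 0.3314]
eef_rot: [1.0, 0.016, 0.0, 0.0]
ft_force: [0.0, 0.8, -0.3]
grip_width: 0.501
```

```bash
python3 look.py 7
```

```text
t 11.55 pos [ 0.5531 -0.1042  0.3314] yaw 1.87 F [ 0.04  0.76 -0.32] M [ 0.12   0.153 -0.046] grip 0.501
tilt tool z [ 5.e-04 -6.e-04 -1.e+00] shift [-0.0002 -0.     -0.1186] turn [ 0.0006 -0.0005 -0.0023]
```

play_rows(commands="0 0 0.0005 0 0 0 0;0 0 0.001 0 0 0 0;0 0 0.0015 0 0 0 0;0 0 0.002 0 0 0 0;0 0 0.0025 0 0 0 0;0 0 0.0025 0 0 0 0;0 0 0.0025 0 0 0 0")

```text
t: 12.23
position: [0.5531, -0.1042, 0.3289]
eef_rot: [1.0, 0.016, 0.0, 0.0]
ft_force: [-1.0, 0.5, -0.1]
grip_width: 0.501
```

```bash
python3 look.py 8
```

```text
t 12.2333 pos [ 0.5531 -0.1042  0.3289] yaw 1.87 F [-1.02  0.49 -0.07] M [ 0.092  0.165 -0.004] grip 0.501
tilt tool z [ 5.e-04 -6.e-04 -1.e+00] shift [-0.0002 -0.     -0.1211] turn [ 0.0006 -0.0005 -0.0022]
```

View pics/zs8b.png

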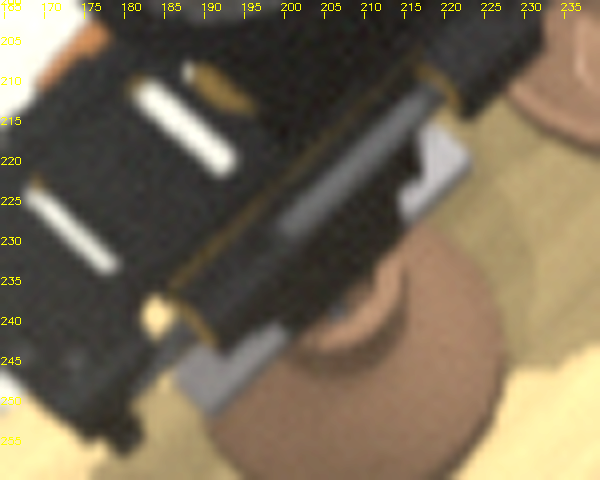

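play_rows(commands="0 0 0.0003 0 0 0 0;0 0 0.0006 0 0 0 0;0 0 0.0008 0 0 0 0;0 0 0.0008 0 0 0 0;0 0 0.0008 0 0 0 0")

```text
t: 12.75
position: [0.5531, -0.1042, 0.3282]
eef_rot: [1.0, 0.016, 0.0, 0.0]
ft_force: [-0.6, 0.2, -0.4]
grip_width: 0.504
```

play_rows(commands="0 0 0.0002 0 0 0 0;0 0 0.0004 0 0 0 0;0 0 0.0004 0 0 0 0;0 0 0.0004 0 0 0 0")

```text
t: 13.08
position: [0.5531, -0.1042, 0.3278]
eef_rot: [1.0, 0.016, 0.0, 0.0]
ft_force: [-0.2, -0.2, -0.9]
grip_width: 0.502
```

play_rows(commands="0 0 0.0002 0 0 0 0;0 0 0.0004 0 0 0 0;0 0 0.0004 0 0 0 0;0 0 0.0004 0 0 0 0")

```text
t: 13.42
position: [0.5531, -0.1041, 0.3277]
eef_rot: [1.0, 0.016, 0.0, 0.0]
ft_force: [-1.1, 0.8, 3.1]
grip_width: 0.505
```

play_rows(commands="0 0 0.0002 0 0 0 0;0 0 0.0004 0 0 0 0;0 0 0.0004 0 0 0 0;0 0 0.0004 0 0 0 0")

```text
t: 13.75
position: [0.5531, -0.1042, 0.3277]
eef_rot: [1.0, 0.016, 0.0, 0.0]
ft_force: [-3.1, -0.2, 5.8]
grip_width: 0.5
```

```bash
python3 look.py 9
```

```text
t 13.75 pos [ 0.5531 -0.1042  0.3277] yaw 1.87 F [-3.1  -0.16  5.77] M [0.286 0.478 0.058] grip 0.5
tilt tool z [ 9.e-04 -7.e-04 -1.e+00] shift [-0.0002  0.     -0.1223] turn [ 0.0007 -0.0008 -0.0023]
```

View pics/zs9b.png

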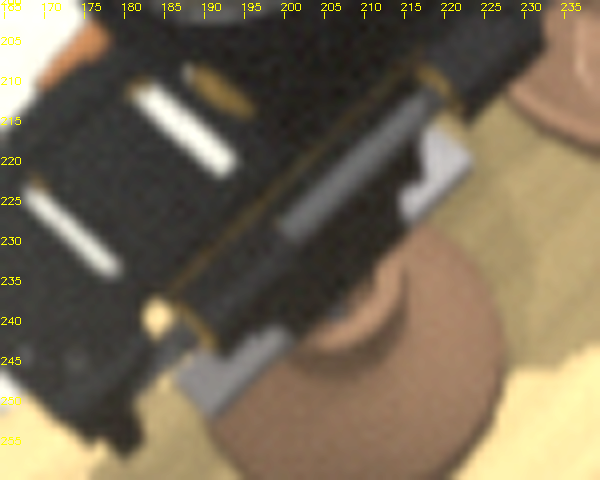

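View pics/zt9.png

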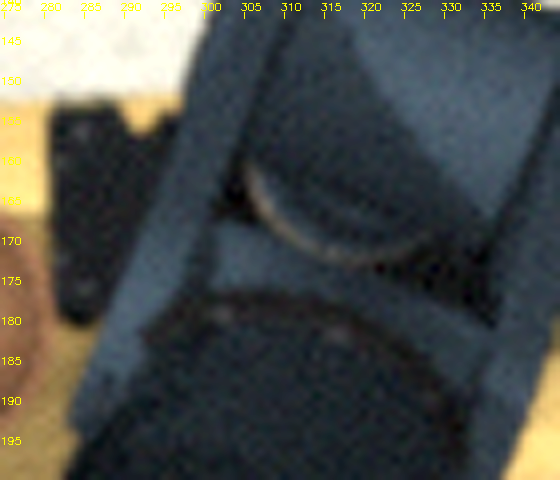

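play_rows(commands="-0.0001 0 0.0003 0 0 0 0;-0.0002 0 0.0002 0 0 0 0;-0.0002 0 0.0002 0 0 0 0;-0.0002 0 0.0002 0 0 0 0;-0.0002 0 0.0002 0 0 0 0;-0.0002 0 0.0002 0 0 0 0")

```text
t: 14.35
position: [0.553, -0.1042, 0.3277]
eef_rot: [1.0, 0.016, 0.001, 0.0]
ft_force: [-1.2, 0.8, 6.0]
grip_width: 0.505
```

```bash
python3 look.py 10
```

```text
t 14.35 pos [ 0.553  -0.1042  0.3277] yaw 1.87 F [-1.24  0.84  6.01] M [ 0.3    0.439 -0.05 ] grip 0.505
tilt tool z [ 1.3e-03 -8.0e-04 -1.0e+00] shift [-0.      0.     -0.1223] turn [ 0.0008 -0.0013 -0.0023]
```

play_rows(commands="0 0 0.0001 0 -0.001 0 0;0 0 0 0 -0.001 0 0;0 0 0 0 -0.001 0 0;0 0 0 0 -0.001 0 0;0 0 0 0 -0.001 0 0;0 0 0 0 -0.001 0 0;0 0 0 0 -0.001 0 0;0 0 0 0 -0.001 0 0")

```text
t: 15.12
position: [0.5531, -0.1041, 0.3277]
eef_rot: [1.0, 0.016, 0.0, 0.0]
ft_force: [-0.1, 1.7, 3.2]
grip_width: 0.507
```

```bash
python3 look.py 11
```

```text
t 15.1167 pos [ 0.5531 -0.1041  0.3277] yaw 1.87 F [-0.06  1.68  3.19] M [0.325 0.184 0.052] grip 0.507
tilt tool z [ 7.e-04 -8.e-04 -1.e+00] shift [-0.0002  0.     -0.1223] turn [ 0.0008 -0.0007 -0.0023]
```

Run:
```python
from h import *
a=load('s4')['pixels']; d=grab('scene','s12'); b=d['pixels']
def sh(roi):
    x0,y0,x1,y1=roi; f=lambda i:np.float32(cv2.cvtColor(i[y0:y1,x0:x1],cv2.COLOR_RGB2GRAY)); w=cv2.createHanningWindow((x1-x0,y1-y0),cv2.CV_32F)
    return cv2.phaseCorrelate(f(a),f(b),w)
for n,r in dict(vase_low=(190,240,240,275),bowl=(222,175,275,222),tumbler=(135,270,185,325),stand=(285,100,345,158),mug=(325,160,370,212),tool=(165,165,215,215)).items(): print(n,sh(r))
cv2.imwrite('pics/full.png',b[...,::-1]); print(sense()['ft_force'],sense()['t'])
```

```text
vase_low ((-0.08579901400385026, 0.1276333200324764), 0.9868811127874586)
bowl ((-0.10784586106850469, -0.07906377892812344), 0.5585726845411607)
tumbler ((-0.018045818005411718, 0.05870045624155651), 0.7131011403401692)
stand ((0.0353966361283895, -0.044106643684887814), 0.9205499111281501)
mug ((0.5068026866305253, -0.12189002161190032), 0.939518012529538)
tool ((-3.7856948563051773, 19.95375264808594), 0.1861702365875244)
[-0.87823336  1.42485099  3.43751343] 15.2667
```

View pics/full.png

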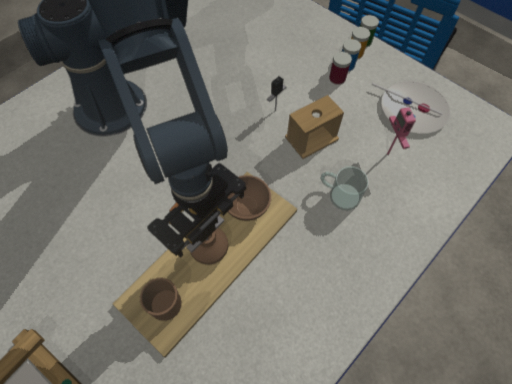

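The gauge sits across the vase rim at about (207,230), and the other things stand where they were. The force holds steady at about 3.4 N, so I'm handing it in.

```bash
python3 -c "
from station import *
print(close_job()); print(sense()['ft_force'],sense()['position'])"
```

```text
the job is handed in; nothing more can be done
None
the job is handed in; nothing more can be done
```

I lifted the gauge out of its stand, lowered its rod down the middle of the vase's neck and set the foot bar on the rim. I handed the job in at 15.3 s, still holding the gauge there.

**Centring and fit**
- **Mouth position:** The two cameras put the vase mouth at (0.5528, -0.1041), agreeing to about 0.3 mm.
- **Rod at the mouth:** Before the rod went in, it was within about 0.2 px of the line predicted from the arm's position. That is well under 1 mm off centre, against 10 mm of clearance all round.
- **Foot on the rim:** The foot stopped at TCP height 0.3277, the height expected for the rim.
- **Tilt:** The tool is about 0.06° off vertical.

**Force:** The last wrist reading was [-0.9, 1.4, 3.4] N, so the foot presses on the rim with about 4 N. It reached about 6 N just after contact, with 3 N sideways, so I eased it off.

**Surroundings:** Image comparison shows the vase, bowl, tumbler and stand moved by no more than about 0.15 px.

**Checks that disagreed or could not be made**
- **Mug:** It showed a 0.5 px shift, although the arm never went near it. I take this to be image noise or a changed shadow.
- **Trimming tool:** The arm hid it in the last picture, so I could not check it.
- **Inside the vase:** I could not see the spindle reading or the rod on the floor. I judged the floor contact from the force and the height only.

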